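Run a board carrier round the guide rails into its test dock

TASK

Push the board carrier along between the guide rails, round the bend, and press it gently up to the spring contacts of the test dock until both side latches drop in behind its front wall and hold it there. Keep it down in the rails all the way, do not force it against the rails or crush the spring contacts, and leave the screwdriver and the little tray of spacers where they are.

Things in the scene. Friction and masses are not known exactly. Their poses are not given: they have to be found in the camera images.
- track: Fixed guide track: grey plastic base, two bare aluminium rails forming an L-shaped lane 47 mm wide. Lane floor 4 mm, rail tops 18 mm above the bench; rails 6 mm thick. Origin on the bench at the centre of the bend's circle. Lane centre line here: entry leg along +x at y = -80 mm from x = -115 mm; quarter circle of radius 80 mm, turning left (anticlockwise); exit leg along +y at x = 80 mm.
- bend_in (a point): Point on the lane floor, on its centre line, where the entry leg ends and the bend begins: (0, -80, 4) mm in the track's frame; axes as the track's. Plastic and metal parts slide here with a friction coefficient of 0.25 to 0.35.
- bend_out (a point): Point on the lane floor, on its centre line, where the bend ends and the exit leg (+y) begins: (80, 0, 4) mm in the track. A black test dock is clamped over the exit leg: the rest face of its contact pad is 75 to 105 mm past this point, set anew each time and NOT measured: find it by feel or eye. Its top is 55 mm above the bench, from 16 mm past that face.
- carrier: White plastic carrier, 0.4 to 0.65 kg, standing loose in the entry leg, facing +x of the track. Origin: on its underside; x forward, z up. Oval foot 70 mm long (x -38 to 32), 44 wide, 20 high, a small green board on top. Front wall 40 mm wide, 20 to 42 mm above the underside, from x = 20 mm (flat back, caught by the latches) to x = 32 mm (front, meets the contact pad).
- post_top (a point): Centre of the top of the carrier's aluminium post, by which it is pushed: 16 mm in diameter, upright, from 20 to 58 mm above the carrier's underside, at x = -14 mm in the carrier's frame. This point is its top, 62 mm above the bench.
- plunger (a joint): Travel of the dock's sprung contact pad (steel, 26 mm wide, 27 to 43 mm above the bench), m: 0 at rest, growing to 0.012 as the carrier presses it. 1 N at rest plus 2 N/mm. The latches drop in at 5 mm, up to 1.5 mm later if the carrier sits askew (11 N on the pad; the carrier's sliding drag of 1 to 4 N comes on top) and then keep it there. At 8.5 mm (18 N) the contacts are crushed.
- latch_out (a joint): Travel of the outer (+x of the track) of the dock's two steel side latches, m: 0 with its nose 10.5 mm inside the rail, 28 to 42 mm above the bench; the carrier wedges it outwards (up to 0.013), then it springs back to 0 behind the front wall. Its slope begins 34 mm, its holding face lies 7 mm before the pad's rest face. Its housing, 48 mm tall, begins 38 mm off the centre line.
- latch_in (a joint): The same for its mirror image, the inner (-x) side latch. Each latch is sprung with 1 to 2 N; wedging both apart takes an extra push of 2 to 6 N, felt before the pad is reached.
- screwdriver: Loose screwdriver, 130 mm long with a red handle, lying on the bench inside the bend of the track; bystander, not to be moved. Its x axis runs along it.
- spacer_tray: Loose clear plastic tray 56 x 42 x 18 mm holding brass spacers, standing inside the bend some way from the exit leg; bystander, not to be moved. Origin under its centre.
There are look-alikes about, which are no part of the job. Several things have the shape of the carrier; the one meant has the colours described above.

How it is judged:
On the way, in this order (a step that is already met when the one before it is completed fails the run):
1. the carrier is round the bend and in the exit leg (y of carrier in the frame of track above 0.005 m and x of carrier in the frame of track between 0.072 and 0.088 m and value of joint plunger below 0.001 m), for 0.02 s.
2. the carrier's front wall is passing the latches, which it has pushed open (value of joint each of latch_out, latch_in above 0.003 m), for 0.02 s.
At the end, for the whole second after the job is handed in: The carrier rests still and upright in the exit leg, straight within 0.12 rad and within 4 mm of its centre line, held by the latches: the contact pad stays pressed 3.5 to 7 mm with nothing pushing the carrier, and each latch is back within 2 mm of its rest (value of joint plunger between 0.0035 and 0.007 m and value of joint each of latch_out, latch_in below 0.002 m and x of carrier in the frame of track between 0.076 and 0.084 m and y of carrier in the frame of track above 0.035 m and angle between the x axis of carrier and the y axis of track, either way round below 0.12 rad and angle between carrier's own z axis and vertical below 0.08 rad and linear speed of carrier below 0.01 m/s); the robot touches nothing.
It fails at once if the spring contacts are crushed (pressed 8.5 mm or more) (value of joint plunger above 0.0085 m).
It fails at once if the carrier is forced against the track with more than 20 N (contact force between carrier and track above 20 N).
It fails at once if the carrier is lifted 8 mm or more off the lane's floor (z of carrier in the frame of track above 0.012 m).
It fails at once if the carrier is tipped by more than 0.25 rad (angle between carrier's own z axis and vertical above 0.25 rad).
It fails at once if the screwdriver or the spacer tray is moved by more than 15 mm (distance of any of screwdriver, spacer_tray from where it was at the start of the episode above 0.015 m).
It also fails if it takes over 59 s, if anything falls off the work surface, if the arm or the gripper's body presses on something with over 40 N, if the wrist force passes 120 N, or if a joint passes its speed limit or range.

ROBOT

A 6-joint arm with a two-finger parallel gripper is mounted at the origin on the work surface. World frame = base frame: x ahead of the robot, y to its left, z up, the work surface at z = 0. Lengths are in m, angles in rad, forces in N, time in s.
With the tool pointing down it reaches from about 0.275 to 0.775 m from the base axis. Payload 14.6 kg.
Tool frame: the origin (TCP) lies at the very end of the fingers, on their centre line; the grasp point (between the pads) lies 19 mm behind it; z points along the fingers, y is the line along which they close (so a half turn about z gives the same grasp; the last joint's range is limited). The gripper opens to 85 mm and grips with 20 to 120 N. Pads are 22 mm wide; open, the fingers measure 114 mm over their backs; the gripper's body (76 mm by 85 mm) begins 54 mm behind the grasp point. The pads swing forward as they close: fully open they stand 13 mm farther back than shut.
Start: joints at [-1.366, 0.263, -0.048, 1.259, 0, 1.415], TCP at [0.185, -0.491, 0.231] pointing down, gripper open.
Joint ranges: [-2.65, 2.65], [-0.89, 1.7], [-1.18, 1.37], [-2.13, 2.11], [-1.35, 1.29], [-3.14, 3.14]. Speed limits (rad/s): [1.89, 1.89, 2.57, 2.79, 3.14, 3.14].

INTERFACE

Orientations are given as a unit quaternion [x, y, z, w].
In Python, from cell import sensors, capture, camera_params, r, spotter gives the robot as it stands.
- The arm moves only by the tool play_rows, never from a script. Its argument "moves" is a list that holds one entry, the list of rows, each a list of 7 numbers: the shift along the tool's x, y, z in units of 50 mm (1.0 is 50 mm), then the turn, a rotation vector about the tool's x, y, z in units of 6 degrees (1.0 is 6 degrees), then the closure, from 0 (fully open) to 1 (shut). In form: [[[x, y, z, wx, wy, wz, hand], ...]]. A call has 1 to 8 rows; each row shifts and turns the commanded pose from where the row before left it, along the tool's axes as they then stand; what a row does not reach is not made up. A row lasts 1/8 s, in which the tool goes at most 62.5 mm and 10.7 degrees, less where a joint would pass 70% of its speed; a pose out of reach is approached as far as the arm can. A call is refused whole if a number of a shift passes 1 or a number of a turn 1, either way. A call with a gripper value outside its range is refused whole. The fingers move at their own pace and stop on an object; the grip force is fixed at half the most. Time passes only in rows, so rows that do not move let the fingers close. It gives the time, the measured TCP pose, the force, the opening and the grip force at its end, in the units of the state.
- sensors.read_state(): the state, without advancing time (a new reading comes with each control period).
- capture(name): name is "scene" or "top" or "wrist"; returns (picture, depth): 384x512x3 uint8, red, green, blue; 384x512 float32, m along the optical axis (not along the pixel's ray), 0 where there is no reading.
- camera_params(name): a dict with "camera_matrix" (3x3 intrinsics, pixels), "T" (4x4, takes a point from camera to world coordinates). Camera axes: x right, y down, z forward; pixel columns grow to the right and rows downward; lengths in m; the calibration is good to about 2 mm. A picture is of the moment at which its call begins: read the wrist's pose just before it. camera_params takes no time and is no camera call; for the wrist camera it gives the pose at the moment of the call.
- r.job_done(): hands the job in; it is judged then, once.
Trained networks look in the newest picture that a camera, given by its name, has taken for a name from the list of things; names that differ only in an ending like _2 or _b are one class to them, and where a whole thing is asked for, a point or a joint stands for the part that bears it (a point fixed in the world has none). Each returns a list of dicts, best first, with "p" (0 to 1); they miss things now and then, are a little off and sometimes report something else, mostly with a low value. They report only what shows in the picture. A call takes as long as a camera call. They do not tell look-alikes from the thing itself.
- spotter.regions_of(camera, label): "region" (384x512 bool, what is visible of it) and "extent" ([left, top, width, height] in pixels, round what is visible of it).
- spotter.tip_of(camera, label): "pixel" ([column, row] in pixels: a listed point, or the origin of a listed thing).
The state is a dict: "t": time; "joint_pos": joint angles; "joint_velocities": joint speeds; "joint_torque": joint torques, N m; "position": TCP position; "eef_rot": TCP orientation; "ft_force": force on the tool from outside, world axes, zero at the start; "moment": the same for the moment, N m; "gripper_width": finger opening in m; "grip_force": force on a finger pad.
Only numpy, scipy, OpenCV 4.12 (cv2) and the standard library are available. Lean on these libraries where they do the work, as an engineer would, in place of code of your own. Each camera call takes 0.05 s, during which the arm holds its last target. There are 200 camera calls.

## Working session

There is one attempt and no reset: what is moved stays moved. The work goes in short steps, Python scripts to look and compute and a tool call to move; the robot and the scene stay as the last step left them, time stands still between calls to the robot, and variables do not carry over. Pictures are saved under pics/ and viewed, at most 10 in all, crops included, and the job is handed in when it is done.

Besides the shell and the picture viewer there is one more tool, called after "Call:" as name(argument=value, ...) on one line, values as JSON. play_rows: Moves the arm, as the interface text tells. Its arguments: {"type":"object","properties":{"moves":{"type":"array"}},"required":["moves"]}

```bash
ls; mkdir -p pics
cat > h.py <<'E'
import numpy as np, cv2
from cell import sensors, capture, camera_params, r, spotter
def px2w(cam,u,v,z=None,d=None):
    p=camera_params(cam);K=np.array(p["camera_matrix"]);T=np.array(p["T"])
    ray=np.linalg.inv(K)@np.array([u,v,1.0]);o=T[:3,3];w=T[:3,:3]@ray
    s=d if d is not None else (z-o[2])/w[2]
    return o+s*w
E
python3 - <<'E'
from h import *
s=sensors.read_state();print(s["t"],s["position"],s["eef_rot"],s["ft_force"])
for c in ["top","scene"]:
    im,d=capture(c);cv2.imwrite(f"pics/{c}0.png",im[:,:,::-1]);np.savez(f"{c}0.npz",im=im,d=d)
    for n in ["carrier","post_top","bend_in","bend_out","track","plunger","latch_out","latch_in","screwdriver","spacer_tray"]:
        for q in spotter.tip_of(c,n)[:4]:
            u,v=q["pixel"];z={"post_top":.062,"bend_in":.004,"bend_out":.004,"carrier":.004,"track":0}.get(n,0.03)
            print(c,n,round(q["p"],2),np.round([u,v],1),px2w(c,u,v,z).round(4))
E
```

```text
pics
0.0 [ 0.184784   -0.49112136  0.23085644] [ 9.83864917e-01  1.78912217e-01 -9.82632314e-06 -4.93133830e-04] [-0.09476221  0.1779594   0.17363081]
top carrier 0.89 [311.5 109.3] [ 0.6715 -0.1154  0.004 ]
top carrier 0.69 [272.3 200.2] [ 0.5012 -0.0403  0.004 ]
top carrier 0.67 [275.1 204.2] [ 0.4939 -0.0452  0.004 ]
top carrier 0.65 [335.2 190.2] [ 0.5192 -0.154   0.004 ]
top post_top 0.97 [326.5  99.7] [ 0.6688 -0.133   0.062 ]
top post_top 0.77 [276.2 203.2] [ 0.4873 -0.0427  0.062 ]
top post_top 0.71 [337.2 176.1] [ 0.5333 -0.1466  0.062 ]
top post_top 0.61 [309.2 289.4] [ 0.3464 -0.0941  0.062 ]
top bend_in 0.72 [257.5 170.7] [ 0.5551 -0.0143  0.004 ]
top bend_out 0.84 [201.3 139.3] [0.6137 0.0878 0.004 ]
top track 0.64 [213.7 179.1] [0.5405 0.0648 0.    ]
top track 0.47 [201.1 136.1] [0.6209 0.0886 0.    ]Traceback (most recent call last):
  File "<stdin>", line 6, in <module>
ValueError: it knows: bend_in, bend_out, carrier, post_top, screwdriver, spacer_tray, track
```

View pics/top0.png

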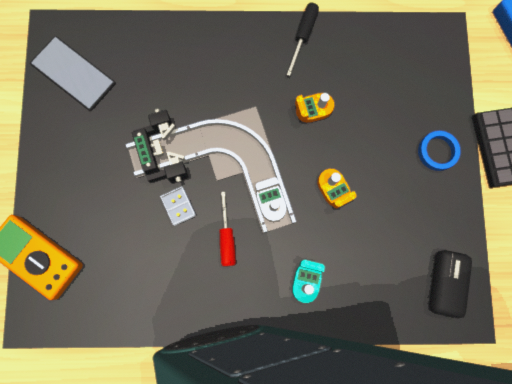

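Run:
```python
from h import *
c="scene"
im,d=capture(c);cv2.imwrite(f"pics/{c}0.png",im[:,:,::-1]);np.savez(f"{c}0.npz",im=im,d=d)
for n in ["carrier","post_top","bend_in","bend_out","track","screwdriver","spacer_tray"]:
    for cc in ([c] if n[0] in "cpbt" else [c,"top"]):
        for q in spotter.tip_of(cc,n)[:3]:
            u,v=q["pixel"];z={"post_top":.062,"bend_in":.004,"bend_out":.004,"carrier":.004,"track":0}.get(n,0.01)
            print(cc,n,round(q["p"],2),np.round([u,v],1),px2w(cc,u,v,z).round(4))
```

```text
scene carrier 0.76 [170.2 186.3] [ 0.3608 -0.0941  0.004 ]
scene carrier 0.67 [222.8 227.2] [ 0.5006 -0.0384  0.004 ]
scene carrier 0.64 [157. 256.] [ 0.5287 -0.1494  0.004 ]
scene post_top 0.93 [218.3 196.1] [ 0.493  -0.0413  0.062 ]
scene post_top 0.69 [168.6 160.4] [ 0.3659 -0.0919  0.062 ]
scene post_top 0.68 [192.3 302.3] [ 0.6786 -0.1294  0.062 ]
scene bend_in 0.83 [249.9 249.3] [ 0.5631 -0.0152  0.004 ]
scene bend_out 0.58 [325.7 254.5] [0.6128 0.0875 0.004 ]
scene track 0.76 [288.5 231. ] [0.5414 0.059  0.    ]
scene screwdriver 0.81 [258.2 200.8] [0.4627 0.0371 0.01  ]
scene screwdriver 0.31 [252.9 252.2] [ 0.5762 -0.0153  0.01  ]
top screwdriver 0.8 [226.1 229.9] [0.4478 0.0419 0.01  ]
scene spacer_tray 0.71 [312.2 206.7] [0.5092 0.1168 0.01  ]
scene spacer_tray 0.58 [258.5 203.1] [0.4688 0.0353 0.01  ]
scene spacer_tray 0.4 [329.  257.4] [0.625  0.0857 0.01  ]
top spacer_tray 0.96 [177.8 202.4] [0.4966 0.1273 0.01  ]
top spacer_tray 0.5 [274.3 205.2] [ 0.4913 -0.0433  0.01  ]
```

View pics/scene0.png

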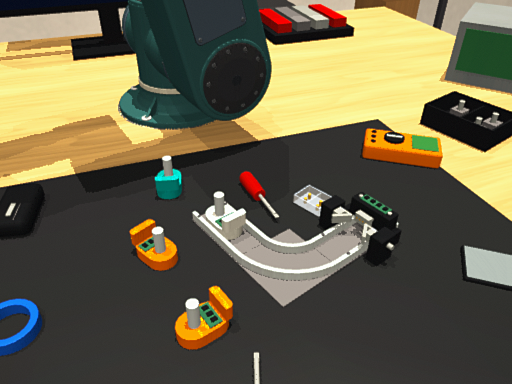

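The white carrier is in the lane, at top-view pixel (272,200) and scene pixel (222,225). The look-alikes are two orange ones at (315,107) and (336,188) and a teal one at (309,281) in the top view. Only the white one with the green board and aluminium post in the track fits. Next I fit the track pose and confirm the carrier in a crop.

```bash
cat >> h.py <<'E'
def lane(s,off):  # s along centre line from bend_in, off to the left; track frame
    s=np.asarray(s,float);off=np.broadcast_to(off,s.shape);a=np.clip(s/.08,0,np.pi/2);L=.08*np.pi/2
    R=.08-off
    x=R*np.sin(a)+np.minimum(s,0);y=-R*np.cos(a)+np.maximum(s-L,0)
    return np.stack([x,y],-1)
def t2w(p,q):
    c,s_=np.cos(q[2]),np.sin(q[2]);return p@np.array([[c,s_],[-s_,c]])+q[:2]
E
cat > fit.py <<'E'
from h import *
from scipy.optimize import minimize
imgs={}
for c in ["top","scene"]:
    f=np.load(c+"0.npz");p=camera_params(c);K=np.array(p["camera_matrix"]);T=np.linalg.inv(np.array(p["T"]))
    imgs[c]=(cv2.GaussianBlur(f["im"].astype(np.float32).mean(2),(0,0),0.7),K,T)
def samp(c,w,z):
    g,K,T=imgs[c];P=np.c_[w,np.full(len(w),z)]@T[:3,:3].T+T[:3,3];uv=P@K.T;uv=(uv[:,:2]/uv[:,2:]).astype(np.float32)
    return cv2.remap(g,uv[None,:,0].copy(),uv[None,:,1].copy(),cv2.INTER_LINEAR)[0]
S=np.linspace(-.02,.135,60)
def cost(q,cams):
    t=0
    for c in cams:
        for sg in (1,-1):
            for o in (-.0015,0,.0015): t-=samp(c,t2w(lane(S,sg*(.0265+o)),q),.018).mean()/3
    return t
for cams in (["top"],["scene"],["top","scene"]):
    best=min((minimize(cost,[.541+dx,.061+dy,a],args=(cams,),method="Nelder-Mead",options=dict(initial_simplex=np.array([.541+dx,.061+dy,a])+np.array([[0,0,0],[.006,0,0],[0,.006,0],[0,0,.06]]),xatol=1e-5)) for dx in(-.004,.004) for dy in (-.004,.004) for a in(.2,.28,.36)),key=lambda r:r.fun)
    print(cams,best.x.round(4),best.fun)
q=best.x;np.save("q.npy",q)
f=np.load("top0.npz");im=f["im"][:,:,::-1].copy();g,K,T=imgs["top"]
crop=cv2.resize(im[90:250,120:320],None,fx=4,fy=4,interpolation=cv2.INTER_CUBIC)
def uvc(w,z):
    P=T[:3,:3]@np.r_[w,z]+T[:3,3];u=K@P;return tuple(int(v) for v in ((u[:2]/u[2]-[120,90])*4+1.5))
for s in np.arange(-.11,.24,.01):
    for o in(-.0265,.0265): cv2.circle(crop,uvc(t2w(lane([s],o),q)[0],.018),1,(0,0,255),-1)
for d in (0,.075,.105): cv2.circle(crop,uvc(t2w(lane([.12566+d],0),q)[0],.035),3,(255,0,0),-1)
cv2.imwrite("pics/fit.png",crop)
c,s=np.cos(q[2]),np.sin(q[2]);R=np.array([[c,s],[-s,c]])
for w in ([.4873,-.0427],[.493,-.0413]): print("post in track",(R@(np.array(w)-q[:2])).round(4))
# depth check around post
d=f["d"];vv,uu=np.mgrid[185:225,255:300];k=np.array([px2w("top",u,v,d=d[v,u]) for u,v in zip(uu.ravel(),vv.ravel())])
m=abs(k[:,2]-.062)<.008;print("post top by depth",m.sum(),np.median(k[m],0).round(4),(R@(k[m][:,:2].mean(0)-q[:2])).round(4))
E
python3 fit.py
```

```text
['top'] [0.5384 0.0596 0.2784] -458.94378662109375
['scene'] [0.5388 0.0604 0.3241] -489.50103759765625
['top', 'scene'] [0.5386 0.06   0.3048] -947.6854248046875
post in track [-0.0798 -0.0826]
post in track [-0.0739 -0.0829]
post top by depth 74 [ 0.486  -0.0392  0.0618] [-0.0801 -0.0794]
```

View pics/fit.png

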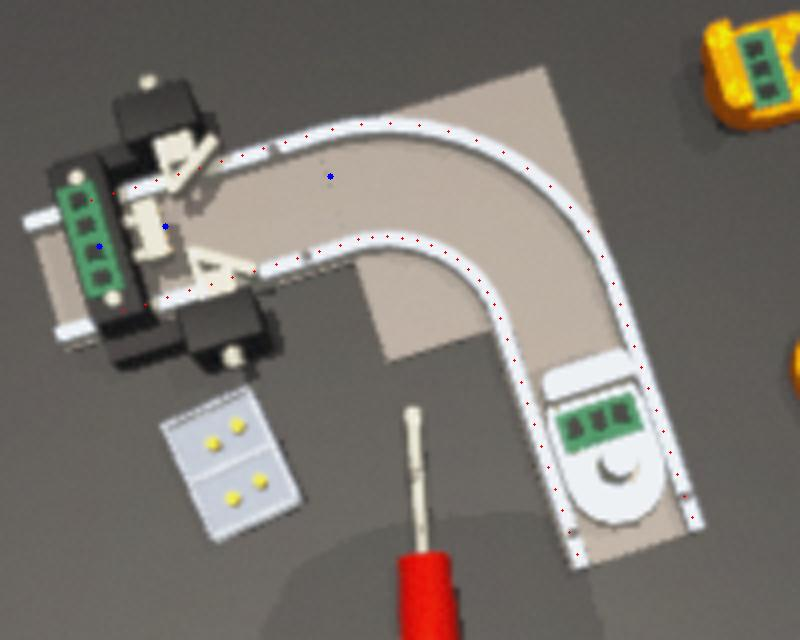

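The crop confirms it: the white carrier with the green board sits in the lane at crop (605,450), and the fitted rails lie right on the picture. The pad face looks to be about 75–78 mm past bend_out. I'll refine the fit and compute the approach.

```bash
sed -i 's/^S=.*/S=np.linspace(-.105,.165,90)/' fit.py; python3 fit.py
cat > plan.py <<'E'
import sys
from h import *
q=np.load("q.npy")
def rel(tgt,z,yaw):
    """tool-frame shift (units 50mm) and turn (units 6deg about tool z) from the current pose to world target"""
    from scipy.spatial.transform import Rotation as R
    s=sensors.read_state();M=R.from_quat(s["eef_rot"]).as_matrix()
    d=M.T@(np.r_[tgt,z]-s["position"])
    y0=np.arctan2(M[1,0],M[0,0]);print("t",s["t"],"pos",s["position"].round(4),"yaw",round(y0,4),"tilt",M[:,2].round(3),"F",np.round(s["ft_force"],2))
    print("tgt",np.round(tgt,4),"shift",(d/.05).round(3),"turn",round(-(yaw-y0)/np.radians(6),3))
def pose(s,back):  # tangent frame for a post at lane arc s from bend_in
    a=np.clip(s/.08,0,np.pi/2);h=a+q[2];return t2w(lane([s],0),q)[0]-back*np.array([np.cos(h),np.sin(h)]),h
E
python3 - <<'E'
from plan import *
t,h=pose(-.08,.042);rel(t,.03,h)
E
```

```text
['top'] [0.5383 0.0596 0.3032] -452.35296630859375
['scene'] [0.539  0.0605 0.3148] -472.4959716796875
['top', 'scene'] [0.5387 0.0601 0.3098] -923.8629760742188
post in track [-0.0803 -0.0823]
post in track [-0.0744 -0.0827]
t 0.8 pos [ 0.1848 -0.4914  0.2313] yaw 0.3598 tilt [ 0. -0. -1.] F [-0.61 -0.24 -0.23]
tgt [ 0.4469 -0.0533] shift [ 7.99  -6.357  4.025] turn 0.477Traceback (most recent call last):
  File "fit.py", line 32, in <module>
    d=f["d"];vv,uu=np.mgrid[185:225,255:300];k=np.array([px2w("top",u,v,d=d[v,u]) for u,v in zip(uu.ravel(),vv.ravel())])
                                                         ~~~~^^^^^^^^^^^^^^^^^^^^
  File "h.py", line 4, in px2w
    p=camera_params(cam);K=np.array(p["camera_matrix"]);T=np.array(p["T"])
ValueError: time passes only in moves, steps and waits
```

Call:
play_rows(moves=[[[0.8,-0.64,0,0,0,0,1],[0.8,-0.64,0,0,0,0,1],[0.8,-0.64,0,0,0,0,1],[0.8,-0.64,0,0,0,0,1],[0.8,-0.64,0,0,0,0,1],[0.8,-0.64,0,0,0,0,1],[0.8,-0.64,0,0,0,0,1],[0.8,-0.64,0,0,0,0,1]]])

```text
t: 1.8
position: [0.3949, -0.1376, 0.2315]
eef_rot: [0.984, 0.179, 0.0, 0.0]
ft_force: [0.8, -0.7, -0.0]
gripper_width: -0.0003
grip_force: 0.0
```

Call:
play_rows(moves=[[[0.8,-0.6,0.5,0,0,0,1],[0.75,-0.6,0.8,0,0,0.477,1],[0,0,0.6,0,0,0,1],[0,0,0.6,0,0,0,1],[0,0,0.3,0,0,0,1],[0,0,0,0,0,0,1]]])

```text
t: 2.55
position: [0.4451, -0.0554, 0.0907]
eef_rot: [0.988, 0.154, -0.001, -0.0]
ft_force: [-0.2, 0.7, -0.1]
gripper_width: -0.0002
grip_force: 0.0
```

Run:
```python
from plan import *
t,h=pose(-.08,.042);rel(t,.03,h);print(sensors.read_state()["joint_pos"],sensors.read_state()["gripper_width"])
im,d=capture("wrist");cv2.imwrite("pics/w1.png",im[:,:,::-1])
```

```text
t 2.55 pos [ 0.4451 -0.0554  0.0907] yaw 0.3099 tilt [-0.002  0.001 -1.   ] F [-0.19  0.65 -0.12]
tgt [ 0.4469 -0.0533] shift [ 0.049 -0.029  1.213] turn 0.001
[-3.06010773e-01  2.31551155e-01 -5.02847732e-01  8.38147059e-01
  4.60785014e-05  2.52568021e+00] -0.00015804082241654426
```

View pics/w1.png

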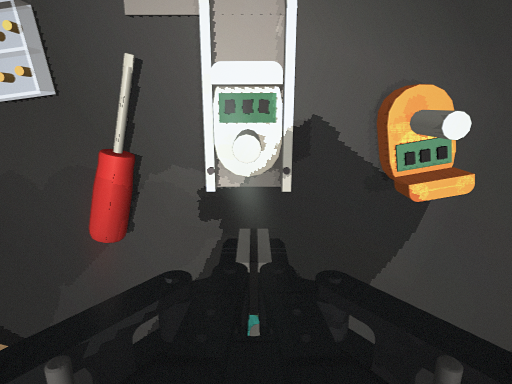

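Run:
```python
from plan import *
c,s=np.cos(q[2]),np.sin(q[2]);R=np.array([[c,s],[-s,c]])
for n,u,v,z in (("Lr",210.5,182,.018),("Rr",287.5,182,.018),("Lr2",206,20,.018),("Rr2",290,20,.018),("end",250,192,.018),("post",246,146,.062)):
    print(n,(R@(px2w("wrist",u,v,z)[:2]-q[:2])).round(4))
for k in spotter.tip_of("wrist","post_top")[:2]: print(k["pixel"],(R@(px2w("wrist",*k["pixel"],.062)[:2]-q[:2])).round(4))
```

```text
Lr [-0.11   -0.0512]
Rr [-0.1099 -0.1049]
Lr2 [-0.0077 -0.0519]
Rr2 [-0.0077 -0.1036]
end [-0.1172 -0.0787]
post [-0.0795 -0.0771]
[247.1, 147.6] [-0.0801 -0.0779]
[455.6, 119.6] [-0.0652 -0.1885]
```

Call:
play_rows(moves=[[[0.05,-0.03,0.4,0,0,0,1],[0,0,0.5,0,0,0,1],[0,0,0.31,0,0,0,1],[0,0,0,0,0,0,1]]])

```text
t: 3.15
position: [0.4475, -0.0535, 0.0309]
eef_rot: [0.988, 0.154, -0.0, -0.0]
ft_force: [0.8, 0.1, 1.3]
gripper_width: -0.0002
grip_force: 0.0
```

Call:
play_rows(moves=[[[0.1,-0.02,0,0,0,0,1],[0.1,0,0,0,0,0,1],[0.1,0,0,0,0,0,1],[0.1,0,0,0,0,0,1],[0.1,0,0,0,0,0,1],[0.1,0,0,0,0,0,1],[0.1,0,0,0,0,0,1],[0.1,0,0,0,0,0,1]]])

```text
t: 4.15
position: [0.4856, -0.0402, 0.0308]
eef_rot: [0.988, 0.154, -0.0, -0.0]
ft_force: [-1.2, -0.4, -0.2]
gripper_width: 0.0001
grip_force: 0.7
```

```bash
cat > chk.py <<'E'
from plan import *
def chk():
    c,s=np.cos(q[2]),np.sin(q[2]);R=np.array([[c,s],[-s,c]])
    st=sensors.read_state();print("TCP track",(R@(st["position"][:2]-q[:2])).round(4),"z",st["position"][2].round(4),"Ftrack",(R@st["ft_force"][:2]).round(2),np.round(st["ft_force"][2],1),"t",st["t"])
    for cam in ("wrist",):
        capture(cam)
        for k in spotter.tip_of(cam,"post_top")[:2]: print(cam,round(k["p"],2),np.round(k["pixel"]),(R@(px2w(cam,*k["pixel"],.062)[:2]-q[:2])).round(4))
if __name__=="__main__": chk()
E
python3 chk.py
```

```text
TCP track [-0.0811 -0.0794] z 0.0308 Ftrack [-1.29  0.04] -0.2 t 4.15
```

Run:
```python
from plan import *
im,d=capture("wrist");cv2.imwrite("pics/w2.png",im[:,:,::-1])
for n in("post_top","carrier"): print(n,[(round(k["p"],2),np.round(k["pixel"])) for k in spotter.tip_of("wrist",n)])
```

```text
post_top [(0.66, array([249., 234.]))]
carrier [(0.88, array([249., 169.])), (0.57, array([449., 223.]))]
```

View pics/w2.png

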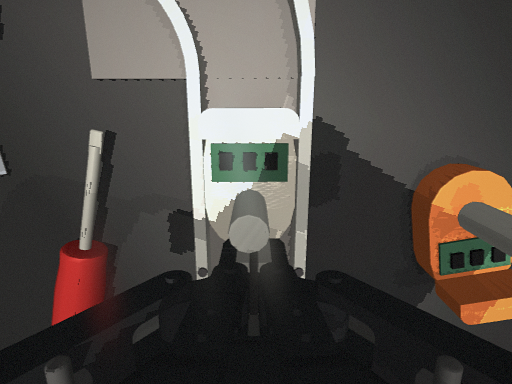

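Call:
play_rows(moves=[[[0.12,0,0,0,0,0,1],[0.12,0,0,0,0,0,1],[0.12,0,0,0,0,0,1],[0.12,0,0,0,0,0,1],[0.12,0,0,0,0,0,1],[0.12,0,0,0,0,0,1],[0.12,0,0,0,0,0,1],[0.12,0,0,0,0,0,1]]])

```text
t: 5.4
position: [0.5315, -0.0256, 0.0308]
eef_rot: [0.988, 0.154, 0.0, 0.0]
ft_force: [-1.8, -1.0, -0.3]
gripper_width: -0.0
grip_force: 0.7
```

```bash
python3 chk.py
```

```text
TCP track [-0.033  -0.0794] z 0.0308 Ftrack [-2.05 -0.34] -0.3 t 5.4
wrist 0.65 [249. 232.] [-0.0132 -0.0772]
```

Call:
play_rows(moves=[[[0.085,0.032,0,0,0,-0.5,1],[0.085,0.032,0,0,0,-0.5,1],[0.085,0.032,0,0,0,-0.5,1],[0.085,0.032,0,0,0,-0.5,1],[0.085,0.032,0,0,0,-0.5,1],[0.085,0.032,0,0,0,-0.5,1],[0.085,0.032,0,0,0,-0.5,1],[0.085,0.032,0,0,0,-0.5,1]]])

```text
t: 6.5
position: [0.5667, -0.0209, 0.0307]
eef_rot: [0.934, 0.357, -0.0, -0.0]
ft_force: [-1.5, -1.1, 0.5]
gripper_width: 0.0002
grip_force: 0.9
```

```bash
cat >> plan.py <<'E'
def follow(s,b=.0335): # TCP target for carrier origin at arc s
    t,h=pose(s,b);rel(t,.0305,h)
E
python3 chk.py;  python3 -c "
from plan import *
follow(.08*np.radians(24))"
```

```text
TCP track [ 0.002  -0.0857] z 0.0307 Ftrack [-1.77 -0.6 ] 0.5 t 6.5
wrist 0.98 [251. 234.] [ 0.0192 -0.0762]
t 6.6 pos [ 0.5671 -0.0209  0.0308] yaw 0.7295 tilt [ 0.  0. -1.] F [ 0.   -0.66 -0.45]
tgt [ 0.5669 -0.0219] shift [-0.016  0.013  0.005] turn 0.008
```

Forces are low and the pose follows the model. I'll continue round the bend.

Call:
play_rows(moves=[[[0.085,0.034,0,0,0,-0.5,1],[0.085,0.034,0,0,0,-0.5,1],[0.085,0.034,0,0,0,-0.5,1],[0.085,0.034,0,0,0,-0.5,1],[0.085,0.033,0,0,0,-0.5,1],[0.085,0.033,0,0,0,-0.5,1],[0.085,0.033,0,0,0,-0.5,1],[0.085,0.033,0,0,0,-0.5,1]]])

```text
t: 7.6
position: [0.5978, -0.0025, 0.0307]
eef_rot: [0.84, 0.543, -0.0, 0.0]
ft_force: [-0.3, -1.8, -1.1]
gripper_width: 0.0001
grip_force: 0.7
```

```bash
python3 chk.py;  python3 -c "
from plan import *
follow(.08*np.radians(48))"
```

```text
TCP track [ 0.0373 -0.0776] z 0.0307 Ftrack [-0.8 -1.6] -1.1 t 7.6
wrist 0.78 [248. 236.] [ 0.0478 -0.0616]
t 7.7 pos [ 0.5981 -0.0022  0.0308] yaw 1.1474 tilt [ 0.  0. -1.] F [ 0.51 -0.12 -1.17]
tgt [ 0.5979 -0.0033] shift [-0.021  0.004  0.005] turn -0.002
```

Call:
play_rows(moves=[[[0.085,0.032,0,0,0,-0.5,1],[0.085,0.032,0,0,0,-0.5,1],[0.085,0.032,0,0,0,-0.5,1],[0.085,0.032,0,0,0,-0.5,1],[0.085,0.032,0,0,0,-0.5,1],[0.085,0.032,0,0,0,-0.5,1],[0.085,0.032,0,0,0,-0.5,1],[0.085,0.032,0,0,0,-0.5,1]]])

```text
t: 8.7
position: [0.6182, 0.0272, 0.0307]
eef_rot: [0.709, 0.705, -0.0, 0.0]
ft_force: [-0.3, -1.3, 0.2]
gripper_width: -0.0002
grip_force: 0.6
```

```bash
python3 chk.py;  python3 -c "
from plan import *
follow(.08*np.radians(72))"
```

```text
TCP track [ 0.0657 -0.0556] z 0.0307 Ftrack [-0.71 -1.14] 0.2 t 8.7
wrist 0.71 [248. 232.] [ 0.0698 -0.0347]
t 8.8 pos [0.6183 0.0275 0.0308] yaw 1.5655 tilt [ 0.  0. -1.] F [-0.21  0.34 -0.18]
tgt [0.6185 0.0263] shift [-0.025  0.004  0.006] turn -0.009
```

Call:
play_rows(moves=[[[0.085,0.032,0,0,0,-0.5,1],[0.085,0.032,0,0,0,-0.5,1],[0.085,0.032,0,0,0,-0.5,1],[0.085,0.032,0,0,0,-0.5,1],[0.085,0.032,0,0,0,-0.5,1],[0.085,0.032,0,0,0,-0.5,1],[0.08,0,0,0,0,0,1],[0.06,0,0,0,0,0,1]]])

```text
t: 9.8
position: [0.6223, 0.0604, 0.0308]
eef_rot: [0.59, 0.807, -0.0, 0.0]
ft_force: [1.1, -0.4, -1.3]
gripper_width: 0.0
grip_force: 0.6
```

```bash
python3 chk.py;  python3 - <<'E'
from plan import *
follow(.08*np.pi/2+.008)
im,d=capture("wrist");cv2.imwrite("pics/w3.png",cv2.resize(im[:,:,::-1],(768,576)))
E
```

```text
TCP track [ 0.0798 -0.0252] z 0.0308 Ftrack [ 0.91 -0.74] -1.3 t 9.8
wrist 0.74 [248. 234.] [ 0.0773 -0.005 ]
t 9.9 pos [0.6223 0.0607 0.0308] yaw 1.8794 tilt [-0.  0. -1.] F [-0.31 -0.14  0.26]
tgt [0.6226 0.0602] shift [-0.011  0.004  0.006] turn -0.011
```

View pics/w3.png

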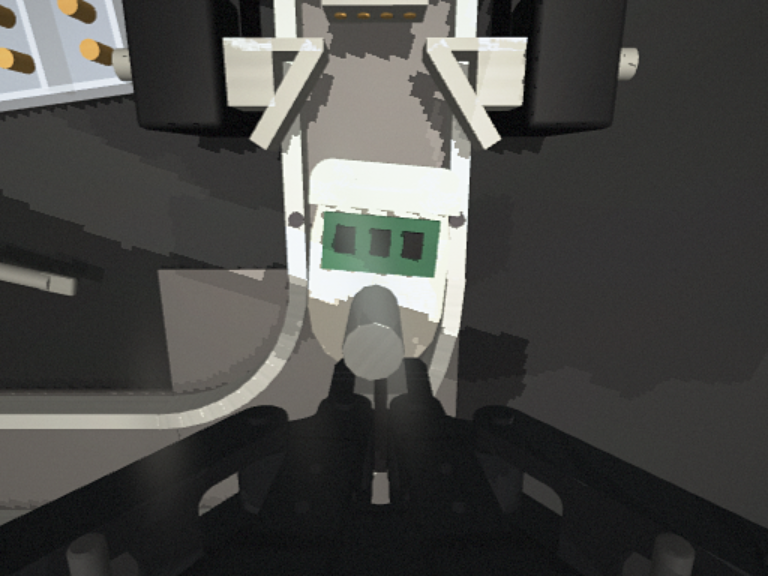

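The carrier is in the exit leg, slightly askew as yet. The latch tips are at (262,148) and (490,148), and the pad's front edge is near (375,22) in the 768-wide picture. Next I get the pad face position.

Run:
```python
from plan import *
c,s=np.cos(q[2]),np.sin(q[2]);R=np.array([[c,s],[-s,c]])
for n,u,v,z in (("padtop",375,5,.043),("padbot",375,22,.027),("tipL",262,148,.042),("tipR",490,148,.042),("noseL",310,40,.042),("noseR",440,40,.042),("wallfront",382,160,.046),("wallback",382,208,.046),("post",373,352,.062)):
    print(n,(R@(px2w("wrist",u/1.5,v/1.5,z)[:2]-q[:2])).round(4))
```

```text
padtop [0.0783 0.078 ]
padbot [0.0782 0.0782]
tipL [0.0483 0.0445]
tipR [0.1087 0.0444]
noseL [0.062  0.0705]
noseR [0.0946 0.0704]
wallfront [0.08   0.0414]
wallback [0.08   0.0291]
post [ 0.0777 -0.0052]
```

Call:
play_rows(moves=[[[0.08,-0.01,0,0,0,0,1],[0.08,-0.01,0,0,0,0,1],[0.08,0,0,0,0,0,1],[0.08,0,0,0,0,0,1],[0.08,0,0,0,0,0,1],[0.08,0,0,0,0,0,1],[0.08,0,0,0,0,0,1],[0.06,0,0,0,0,0,1]]])

```text
t: 10.95
position: [0.6123, 0.0896, 0.0309]
eef_rot: [0.59, 0.808, -0.0, 0.0]
ft_force: [2.1, -3.7, 0.7]
gripper_width: 0.0001
grip_force: 2.5
```

```bash
python3 chk.py
```

```text
TCP track [0.0791 0.0056] z 0.0309 Ftrack [ 0.85 -4.13] 0.7 t 10.95
wrist 0.72 [250. 236.] [0.0774 0.0255]
```

Call:
play_rows(moves=[[[0.02,0,0,0,0,0,1],[0.02,0,0,0,0,0,1],[0.02,0,0,0,0,0,1],[0.02,0,0,0,0,0,1],[0.02,0,0,0,0,0,1],[0.02,0,0,0,0,0,1],[0.02,0,0,0,0,0,1],[0,0,0,0,0,0,1]]])

```text
t: 12.05
position: [0.61, 0.0964, 0.0308]
eef_rot: [0.59, 0.808, 0.0, 0.0]
ft_force: [2.6, -2.3, -0.3]
gripper_width: -0.0003
grip_force: 1.9
```

Call:
play_rows(moves=[[[0.02,0,0,0,0,0,1],[0.02,0,0,0,0,0,1],[0,0,0,0,0,0,1]]])

```text
t: 12.42
position: [0.6095, 0.0979, 0.0308]
eef_rot: [0.59, 0.808, -0.0, 0.0]
ft_force: [3.7, -5.7, -0.5]
gripper_width: 0.0003
grip_force: 3.2
```

```bash
python3 chk.py
```

```text
TCP track [0.079  0.0144] z 0.0308 Ftrack [ 1.84 -6.53] -0.5 t 12.425
wrist 0.7 [249. 238.] [0.0769 0.0329]
```

Call:
play_rows(moves=[[[0.02,0,0,0,0,0,1],[0.02,0,0,0,0,0,1],[0,0,0,0,0,0,1]]])

```text
t: 12.9
position: [0.6091, 0.0994, 0.0309]
eef_rot: [0.59, 0.808, -0.0, 0.001]
ft_force: [5.4, -7.4, 0.3]
gripper_width: -0.0
grip_force: 4.6
```

Call:
play_rows(moves=[[[0.02,0,0,0,0,0,1],[0,0,0,0,0,0,1]]])

```text
t: 13.15
position: [0.6087, 0.1004, 0.0308]
eef_rot: [0.59, 0.808, -0.0, 0.001]
ft_force: [5.0, -7.5, 2.0]
gripper_width: 0.0003
grip_force: 4.6
```

```bash
python3 chk.py
python3 - <<'E'
from plan import *
im,d=capture("wrist");cv2.imwrite("pics/w4.png",cv2.resize(im[:,:,::-1],(768,576)))
E
```

```text
TCP track [0.079 0.017] z 0.0308 Ftrack [ 2.5  -8.69] 2.0 t 13.15
wrist 0.98 [250. 237.] [0.0775 0.0358]
```

View pics/w4.png

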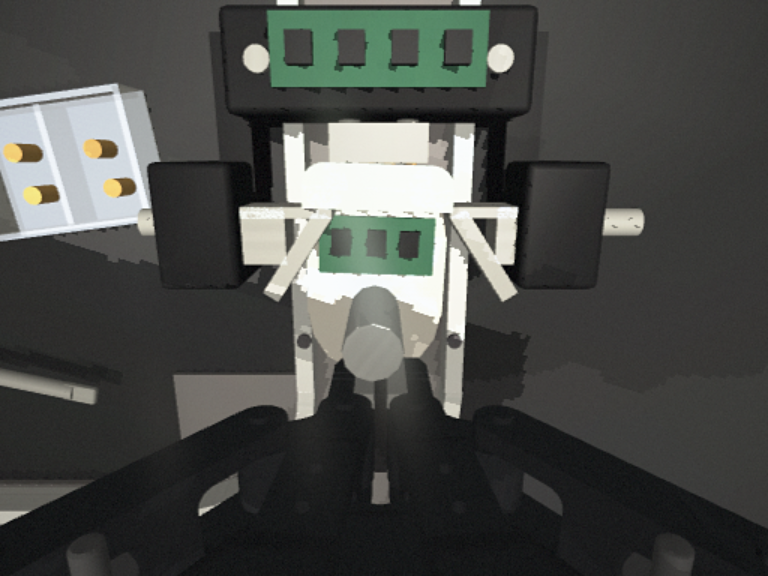

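The left (inner) latch has dropped in, with its nose at (330,210). The right one is still riding on the wall's side, at (453,210), so it needs a little more push.

Call:
play_rows(moves=[[[0.01,0,0,0,0,0,1],[0.01,0,0,0,0,0,1],[0,0,0,0,0,0,1]]])

```text
t: 13.68
position: [0.6088, 0.1009, 0.031]
eef_rot: [0.59, 0.808, -0.001, 0.001]
ft_force: [4.6, -12.1, 1.3]
gripper_width: 0.0003
grip_force: 6.2
```

```bash
python3 chk.py
python3 - <<'E'
from plan import *
im,d=capture("wrist");cv2.imwrite("pics/w5.png",cv2.resize(im[90:220,140:360,::-1],None,fx=3.5,fy=3.5))
E
```

```text
TCP track [0.0792 0.0175] z 0.031 Ftrack [  0.7  -12.88] 1.3 t 13.675
wrist 0.91 [248. 236.] [0.0768 0.0369]
```

View pics/w5.png

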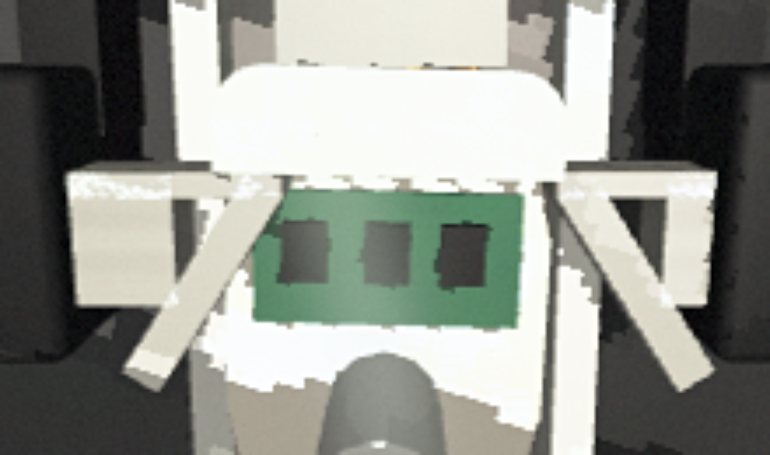

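Call:
play_rows(moves=[[[0.01,0,0,0,0,0,1],[0.01,0,0,0,0,0,1],[0,0,0,0,0,0,1]]])

```text
t: 14.2
position: [0.6088, 0.1017, 0.0312]
eef_rot: [0.59, 0.807, -0.001, 0.001]
ft_force: [6.0, -11.9, 0.8]
gripper_width: -0.0003
grip_force: 6.8
```

```bash
cat > lat.py <<'E'
from plan import *
im,d=capture("wrist");st=sensors.read_state();print(np.round(st["ft_force"],1),st["position"].round(4))
np.save("im.npy",im)
g=im.astype(int).mean(2)
# slope-tip ends of the arms: bright columns in a band below the housings' inner edge
for v in (190,196): print(v,"".join("#" if x>120 else "." for x in g[v,165:355]))
E
python3 chk.py; python3 lat.py
```

```text
TCP track [0.0795 0.0183] z 0.0312 Ftrack [  2.11 -13.13] 0.8 t 14.2
wrist 0.78 [248. 235.] [0.0772 0.0378]
[  5.6 -12.2   1.8] [0.6088 0.1017 0.0311]
190 ..............#####################################################################################################################..##########################...............................
196 ...........#############.....#####################################################################################################..#############....##############...........................
```

Both arm tips are now symmetric about the wall (75 and 76 px), so both latches are in. I'll back off.

Call:
play_rows(moves=[[[-0.03,0,0,0,0,0,1],[-0.05,0,0,0,0,0,1],[-0.1,0,0,0,0,0,1],[-0.2,0,0,0,0,0,1],[0,0,0,0,0,0,1]]])

```text
t: 14.98
position: [0.6138, 0.0842, 0.0307]
eef_rot: [0.59, 0.807, 0.0, -0.0]
ft_force: [0.1, 0.1, -0.5]
gripper_width: 0.0001
grip_force: 0.0
```

```bash
python3 chk.py
python3 - <<'E'
from plan import *
im,d=capture("wrist");cv2.imwrite("pics/w6.png",cv2.resize(im[:,:,::-1],(768,576)))
E
```

```text
TCP track [ 0.0789 -0.    ] z 0.0307 Ftrack [0.11 0.1 ] -0.5 t 14.975
wrist 0.56 [251. 191.] [0.0776 0.0377]
wrist 0.32 [124. 339.] [ 0.0248 -0.0261]
```

View pics/w6.png

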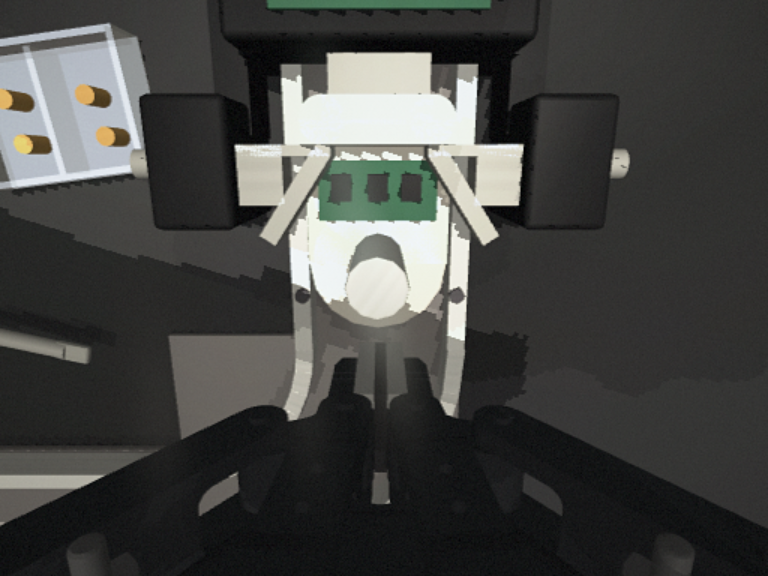

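With the tool clear, both latch noses (330,150) and (430,150) sit behind the wall, and the carrier stays straight and pressed on the pad. I'm handing it in.

```bash
python3 -c "
from cell import r
print(r.job_done())"
```

```text
the job is handed in; nothing more can be done
None
```

I pushed the carrier round the bend and up to the test dock, where both latches hold it against the contact pad; I then backed the arm clear and handed the job in at about 15 s (no verdict was returned).

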